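# Put the sharpening stones back in their fitted rows

## Robot

A 6-joint arm with a two-finger parallel gripper is mounted at the origin on the work surface. World frame = base frame: x ahead of the robot, y to its left, z up, the work surface at z = 0. Lengths are in m, angles in rad, forces in N, time in s.
With the tool pointing down it reaches from about 0.35 to 0.775 m from the base axis. Payload 7.3 kg.
Tool frame: the origin (TCP) lies midway between the tips of the shut fingers; the grasp point (between the pads) lies 19 mm behind it; z points along the fingers, y is the line along which they close (so a half turn about z gives the same grasp; the last joint's range is limited). The gripper opens to 92 mm and grips with 3 to 60 N. Pads are 19 mm wide; open, the fingers measure 130 mm over their backs; the gripper's body (75 mm by 190 mm) begins 47 mm behind the grasp point.
Start: joints at [1.172, 0.342, 1.524, -0, 1.275, -0.146], TCP at [0.131, 0.508, 0.227] pointing down, gripper open.
Joint ranges: [-2.53, 2.53], [-0.77, 2.02], [0.04, 2.7], [-1, 4.14], [0.28, 2.66], [-3.11, 3.11]. Speed limits (rad/s): [2.57, 2.57, 3.14, 3.14, 3.14, 3.14].

## Interface

Orientations are given as a rotation vector (axis times angle).
In Python, from rig import env gives the robot as it stands.
- The arm moves only by the tool move_arm, never from a script. Its argument "rows" is a list of rows, each a list of 3 entries, a list of its own where there are three numbers: the shift along the tool's x, y, z in m, then the turn, a rotation vector about the tool's x, y, z in degrees, then the finger opening in m, from 0 to 0.0918. In form: [[[tx, ty, tz], [wx, wy, wz], hand], ...]. A call has exactly 10 rows; each row shifts and turns the commanded pose from where the row before left it, along the tool's axes as they then stand; what a row does not reach is not made up. A row lasts 1/10 s, in which the tool goes at most 50 mm and 8.59 degrees, less where a joint would pass 70% of its speed; a pose out of reach is approached as far as the arm can. A call is refused whole if a number of a shift passes 0.05 or a number of a turn 8.59, either way. A call with a gripper value outside its range is refused whole. The fingers move at their own pace and stop on an object; "newtons" is the grip in N (left out, the last holds). Time passes only in rows, so rows that do not move let the fingers close, or fill a call up. It gives the time, the measured TCP pose, the force, the opening and the grip force at its end, in the units of the state.
- env.observe(): the state, without advancing time (a new reading comes with each control period).
- env.snapshot(name): name is "scene" or "top" or "wrist"; returns the picture (384x512x3 uint8, red, green, blue); there is no depth.
- env.camera_model(name): a dict with "fov_y" (degrees; the focal length in pixels is half the picture's height over the tangent of half this angle, whatever the lens; pixels are square), "cx", "cy" (the principal point, pixels), "R" (3x3) and "t" (3): a world point X has camera coordinates R X + t. Camera axes: x right, y down, z forward; pixel columns grow to the right and rows downward; lengths in m; the calibration is good to about 2 mm. The wrist camera is an equidistant fisheye: a pixel r from the principal point sees the ray r / f radians off the axis. A picture is of the moment at which its call begins: read the wrist's pose just before it. camera_model takes no time and is no camera call; for the wrist camera it gives the pose at the moment of the call.
- env.finish_job(): hands the job in; it is judged then, once.
The state is a dict: "time_s": time; "joint_pos": joint angles; "joint_velocities": joint speeds; "joint_efforts": joint torques, N m; "tcp_pos": TCP position; "tool_rot": TCP orientation; "force": force on the tool from outside, world axes, zero at the start; "moment": the same for the moment, N m; "width": finger opening in m; "finger_force": force on a finger pad.
Only numpy, scipy, OpenCV 4.12 (cv2) and the standard library are available. Lean on these libraries where they do the work, as an engineer would, in place of code of your own. Each camera call takes 0.05 s, during which the arm holds its last target. There are 200 camera calls.

## Task

Put the three sharpening stones away in the rack, each in the row made for its length, right way up and lying flat on the row's floor with one end under the steel bridge and pushed fully home, flush against the end wall beneath it. Leave the bell, the egg carton, the bottle opener and the bins alone.

Things in the scene. Friction and masses are not known exactly. Their poses are not given: they have to be found in the camera images.
- rack: Pale wooden board, 220 x 290 x 12 mm, fixed to the bench, carrying the three rows side by side, 90 mm apart, in an order that changes. Origin: centre of its underside.
- mat: Cork mat, 260 x 350 x 4 mm, fixed, on which the three stones lie at the start. Origin: centre of its underside.
- stone_short: The short sharpening stone: rigid grey two-layer bar 110 mm long (own x), 36 mm wide (y), 26 mm high (z), about 0.23 kg. Origin: centre of its underside. Either end may go first.
- row_short_end (a point): End of the short row, whose floor is 118 mm long between end wall and far stop. The point is on that floor (20 mm above the bench), midway across, at the end wall's inner face; x runs along the floor from the end wall to the far stop, y across, z up. The far stop and its corner cheeks (last 16 mm) rise 12 mm above the floor; all walls 8 to 12 mm thick.
- row_short: The short row: fixed wooden holder 57 mm wide, channel 41 mm wide. A steel bridge roofs its first 22 mm at the end wall: underside 37 mm, top 41 mm above the floor, on side cheeks; from there to the far cheeks the sides are open. No room to lower the stone level: it goes in tilted some 20 degrees, low end under the bridge first. Origin: 8 mm below the row-end point.
- stone_medium: The medium sharpening stone: rigid grey two-layer bar 140 mm long (own x), 36 mm wide (y), 26 mm high (z), about 0.29 kg. Origin: centre of its underside. Either end may go first.
- row_medium_end (a point): End of the medium row, whose floor is 148 mm long between end wall and far stop. The point is on that floor (20 mm above the bench), midway across, at the end wall's inner face; x runs along the floor from the end wall to the far stop, y across, z up. The far stop and its corner cheeks (last 16 mm) rise 12 mm above the floor; all walls 8 to 12 mm thick.
- row_medium: The medium row: fixed wooden holder 57 mm wide, channel 41 mm wide. A steel bridge roofs its first 22 mm at the end wall: underside 37 mm, top 41 mm above the floor, on side cheeks; from there to the far cheeks the sides are open. No room to lower the stone level: it goes in tilted some 20 degrees, low end under the bridge first. Origin: 8 mm below the row-end point.
- stone_long: The long sharpening stone: rigid grey two-layer bar 170 mm long (own x), 36 mm wide (y), 26 mm high (z), about 0.35 kg. Origin: centre of its underside. Either end may go first.
- row_long_end (a point): End of the long row, whose floor is 178 mm long between end wall and far stop. The point is on that floor (20 mm above the bench), midway across, at the end wall's inner face; x runs along the floor from the end wall to the far stop, y across, z up. The far stop and its corner cheeks (last 16 mm) rise 12 mm above the floor; all walls 8 to 12 mm thick.
- row_long: The long row: fixed wooden holder 57 mm wide, channel 41 mm wide. A steel bridge roofs its first 22 mm at the end wall: underside 37 mm, top 41 mm above the floor, on side cheeks; from there to the far cheeks the sides are open. No room to lower the stone level: it goes in tilted some 20 degrees, low end under the bridge first. Origin: 8 mm below the row-end point.
- bell: Red bike bell, 58 mm across, 43 mm high, loose. Origin: centre of its underside.
- carton: White plastic egg carton shell with six bumps, 105 x 155 x 42 mm, loose. Origin: centre of its underside.
- opener: Stainless bottle opener lying flat, about 130 x 38 x 6 mm, loose. Origin: on its underside, near its middle.
- bins: Stacked pair of clear plastic bins, 210 x 140 x 171 mm together, standing loose. Origin: centre of the underside.

How it is judged:
By the outcome, as a careful person would: the job done as asked, in the order asked, and still so for the second after the job is handed in, with the robot touching nothing.
It also fails if it takes over 72 s, if anything falls off the work surface, if the arm or the gripper's body presses on something with over 40 N, if the wrist force passes 120 N, or if a joint passes its speed limit or range.

## Working session

There is one attempt and no reset: what is moved stays moved. The work goes in short steps, Python scripts to look and compute and a tool call to move; the robot and the scene stay as the last step left them, time stands still between calls to the robot, and variables do not carry over. Pictures are saved under pics/ and viewed, at most 10 in all, crops included, and the job is handed in when it is done.

Besides the shell and the picture viewer there is one more tool, called after "Emit:" as name(argument=value, ...), one argument or row to a line, values as JSON. move_arm: Moves the arm, as the interface text tells. Its arguments: {"type":"object","properties":{"rows":{"type":"array","items":{"type":"array"}},"newtons":{"type":"number"}},"required":["rows"]}

```bash
ls; mkdir -p pics; python3 - <<'E'
from rig import env
import cv2
for n in("scene","top"):
    cv2.imwrite(f"pics/{n}0.png",env.snapshot(n)[:,:,::-1]); m=env.camera_model(n); print(n,m)
o=env.observe(); print(o)
E
```

```text
pics
scene {'fov_y': 47.3197614137078, 'cx': 252.0547469144627, 'cy': 186.47578464585266, 'R': array([[ 0.807363  ,  0.58981475,  0.01683895],
       [ 0.46220317, -0.61442805, -0.63941098],
       [-0.36678771,  0.52401978, -0.76868072]]), 't': array([-0.57345026, -0.18666748,  1.52893056])}
top {'fov_y': 44.138674019417515, 'cx': 253.66169805321942, 'cy': 192.40167007528967, 'R': array([[-1.20093123e-02, -9.99927182e-01, -1.18613813e-03],
       [-9.96924882e-01,  1.20651020e-02, -7.74287648e-02],
       [ 7.74374375e-02,  2.52624396e-04, -9.96997181e-01]]), 't': array([0.10469296, 0.62396779, 1.34530364])}
{'time_s': 0.1, 'joint_pos': array([ 1.17200800e+00,  3.42632159e-01,  1.52488348e+00, -1.55666293e-05,
        1.27539250e+00, -1.46020179e-01]), 'joint_velocities': array([-0.00149139, -0.00071543, -0.00297438,  0.00062   , -0.00204711,
        0.00037867]), 'joint_efforts': array([ 9.80076184e-04, -4.32005453e+01, -2.44693655e+01,  7.18046352e-02,
        5.26025158e-02, -6.72931355e-05]), 'tcp_pos': array([0.13115299, 0.5079988 , 0.22613857]), 'tool_rot': array([-3.95941158e-01, -3.11619920e+00,  1.99623624e-03]), 'force': array([-0.25062774, -0.20662333, -0.12657932]), 'moment': array([-0.06631456,  0.01390672,  0.01328561]), 'finger_force': 0.0, 'width': 0.09211081978990111}
```

View pics/top0.png

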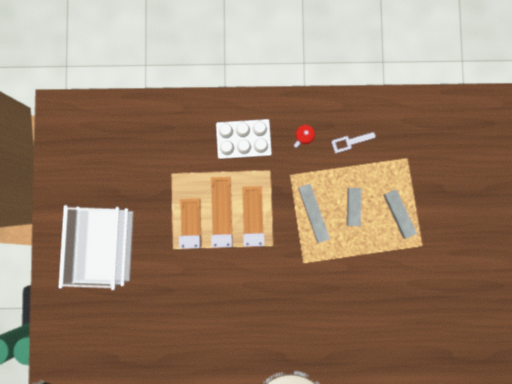

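View pics/scene0.png

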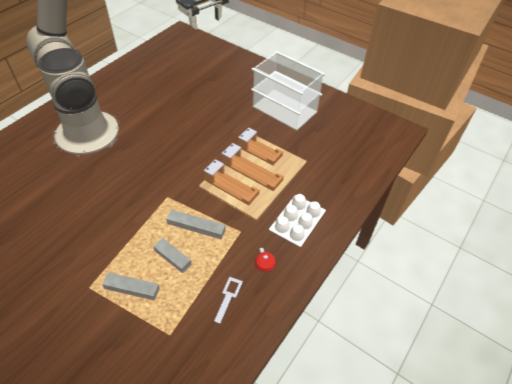

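The top view shows the rack's rows from left to right: short (190,223), long (221,212), medium (253,216). Their bridges are on the robot side. On the mat the long stone is at (314,213), the short at (354,207) and the medium at (400,214).

```bash
cat > h.py <<'E'
import numpy as np,cv2
from scipy.spatial.transform import Rotation as Ro
def ray(m,uv,wrist=False):
    uv=np.atleast_2d(uv).astype(float); f=192/np.tan(np.radians(m["fov_y"]/2))
    d=(uv-[m["cx"],m["cy"]])/f
    if wrist:
        r=np.linalg.norm(d,axis=1)+1e-9
        d=np.c_[d*(np.sin(r)/r)[:,None],np.cos(r)]
    else: d=np.c_[d,np.ones(len(d))]
    return -m["R"].T@m["t"], d@m["R"]
def onplane(m,uv,z,wrist=False):
    c,d=ray(m,uv,wrist); return c+d*((z-c[2])/d[:,2])[:,None]
def proj(m,X,wrist=False):
    f=192/np.tan(np.radians(m["fov_y"]/2)); p=np.atleast_2d(X)@m["R"].T+m["t"]
    r=np.linalg.norm(p[:,:2],axis=1); s=np.arctan2(r,p[:,2])/r if wrist else 1/p[:,2]
    return p[:,:2]*s[:,None]*f+[m["cx"],m["cy"]]
def rects(mask,m,z,amin,wrist=False):
    out=[]
    for c in cv2.findContours(mask,cv2.RETR_EXTERNAL,cv2.CHAIN_APPROX_NONE)[0]:
        if cv2.contourArea(c)<amin: continue
        P=onplane(m,c[:,0],z,wrist)[:,:2]
        (x,y),(w,h),a=cv2.minAreaRect((P*1000).astype(np.float32))
        if w<h: w,h,a=h,w,a+90
        out.append((round(x,1),round(y,1),round(w,1),round(h,1),round((a+90)%180-90,1),c[:,0].mean(0).astype(int)))
    return out
def grey(im):
    hsv=cv2.cvtColor(im,cv2.COLOR_RGB2HSV)
    return cv2.inRange(hsv,(0,0,60),(179,60,175))
E
python3 - <<'E'
from rig import env
from h import *
im=cv2.imread("pics/top0.png")[:,:,::-1].copy(); m=env.camera_model("top")
print([im[v,u] for u,v in((314,213),(354,207),(400,214),(190,242),(190,220),(180,180))])
k=grey(im); k[:150]=0;k[275:]=0;k[:,:285]=0;k[:,430:]=0
for r in rects(k,m,.028,60): print("stone",r)
hsv=cv2.cvtColor(im,cv2.COLOR_RGB2HSV)
b=cv2.inRange(hsv,(100,10,140),(150,110,255)); b[:225]=0;b[255:]=0;b[:,:170]=0;b[:,280:]=0
for r in rects(b,m,.061,60): print("bridge",r)
s=cv2.imread("pics/scene0.png"); cv2.imwrite("pics/c1.png",cv2.resize(s[195:305,90:250],None,fx=5,fy=5,interpolation=cv2.INTER_CUBIC))
E
```

```text
[array([165, 173, 171], dtype=uint8), array([169, 173, 173], dtype=uint8), array([168, 176, 173], dtype=uint8), array([218, 220, 230], dtype=uint8), array([214, 148,  89], dtype=uint8), array([231, 197, 142], dtype=uint8)]
stone (558.0, -320.8, 136.9, 38.7, 22.6, array([398, 214]))
stone (580.9, -189.5, 107.0, 37.4, -1.7, array([352, 206]))
stone (563.2, -73.4, 164.7, 35.1, 18.1, array([311, 211]))
bridge (487.0, 278.0, 53.2, 30.6, 89.3, array([189, 241]))
bridge (488.7, 187.2, 50.4, 30.6, 89.3, array([221, 240]))
bridge (490.4, 99.2, 47.5, 30.6, 89.3, array([253, 239]))
```

View pics/c1.png

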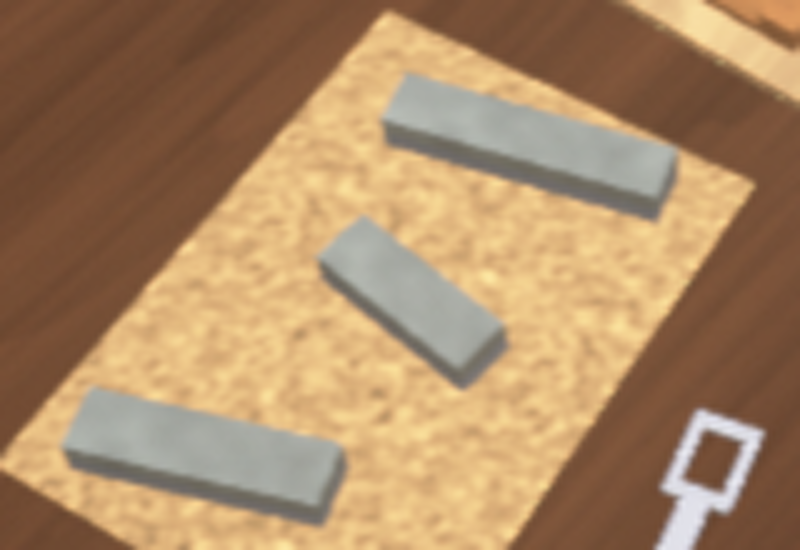

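The layers match on all three stones: light grey on top, darker below. So all are the right way up. Next I'll write the row planner and look at the rack with the wrist camera.

```bash
cat >> h.py <<'E'
def tool(yaw,tilt=0):
    # yaw: direction (deg) of -tool x in world; tilt>0 : the -tool-x (far) end raised about tool y
    R=np.array([[-1,0,0],[0,1,0],[0,0,-1.]])
    return Ro.from_euler('z',yaw,degrees=True)*Ro.from_matrix(R)*Ro.from_euler('y',tilt,degrees=True)
def plan(p0,R0,p1,R1,n,hand=None,nd=4):
    """n equal rows (tool-frame shift, turn deg) from pose 0 to pose 1"""
    W=(R0.inv()*R1).as_rotvec()/n; W=np.round(np.degrees(W),2); w=Ro.from_rotvec(W,degrees=True)
    S=sum((w**k if k else Ro.identity()).as_matrix() for k in range(n))
    t=np.round(np.linalg.solve(S,R0.inv().apply(np.array(p1)-p0)),nd)
    print(n,"rows",t.tolist(),W.tolist())
    p,R=np.array(p0,float),R0
    for _ in range(n): p=p+R.apply(t); R=R*w
    return p,R
def now(env):
    o=env.observe(); print("t",round(o["time_s"],2),"p",o["tcp_pos"].round(4),"F",o["force"].round(1),"w",round(o["width"],4),"ff",round(o["finger_force"],1))
    return o["tcp_pos"],Ro.from_rotvec(o["tool_rot"])
E
python3 - <<'E'
from rig import env
from h import *
p,R=now(env); print(R.as_matrix().round(3))
plan(p,R,[.53,.19,.30],tool(1.1),20)
m=env.camera_model("wrist"); c=-m["R"].T@m["t"]; print("cam in tool",R.inv().apply(c-p).round(3),(m["R"]@R.as_matrix()).round(2),m["fov_y"])
E
```

```text
t 0.1 p [0.1312 0.508  0.2261] F [-0.3 -0.2 -0.1] w 0.0921 ff 0.0
[[-0.968  0.25  -0.   ]
 [ 0.25   0.968 -0.001]
 [ 0.    -0.001 -1.   ]]
20 rows [-0.0218, -0.0134, -0.0037] [-0.0, -0.0, -0.78]
cam in tool [ 0.082 -0.    -0.159] [[-0.    1.   -0.  ]
 [-0.95 -0.   -0.31]
 [-0.31  0.    0.95]] 65.70646984690485
```

Emit:
move_arm(
  rows=[
    [[-0.02,-0.015,-0.01],[0,0,-0.8],0.09],
    [[-0.035,-0.03,-0.01],[0,0,-1.6],0.09],
    [[-0.04,-0.028,-0.008],[0,0,-1.6],0.09],
    [[-0.04,-0.028,-0.008],[0,0,-1.6],0.09],
    [[-0.04,-0.028,-0.008],[0,0,-1.6],0.09],
    [[-0.04,-0.028,-0.008],[0,0,-1.6],0.09],
    [[-0.04,-0.028,-0.008],[0,0,-1.6],0.09],
    [[-0.04,-0.028,-0.008],[0,0,-1.6],0.09],
    [[-0.04,-0.028,-0.006],[0,0,-1.6],0.09],
    [[-0.04,-0.025,0],[0,0,-1.6],0.09],
  ],
)

```text
time_s: 1.1
tcp_pos: [0.4674, 0.1944, 0.3015]
tool_rot: [-0.02, 3.14, 0.001]
force: [0.7, -0.0, 0.7]
width: 0.0896
finger_force: 0.0
```

```bash
python3 - <<'E'
from rig import env
from h import *
p,R=now(env); print(R.as_matrix().round(3))
m=env.camera_model("wrist"); im=env.snapshot("wrist"); np.save("w0.npy",m,allow_pickle=True); cv2.imwrite("pics/w0.png",im[:,:,::-1])
plan(p,R,[.53,.19,.30],tool(1.1),5)
E
```

```text
t 1.1 p [0.4674 0.1944 0.3015] F [ 0.7 -0.   0.7] w 0.0896 ff 0.0
[[-1.    -0.013  0.001]
 [-0.013  1.     0.   ]
 [-0.001  0.    -1.   ]]
5 rows [-0.0125, -0.0011, 0.0003] [0.0, 0.02, -0.07]
```

View pics/w0.png

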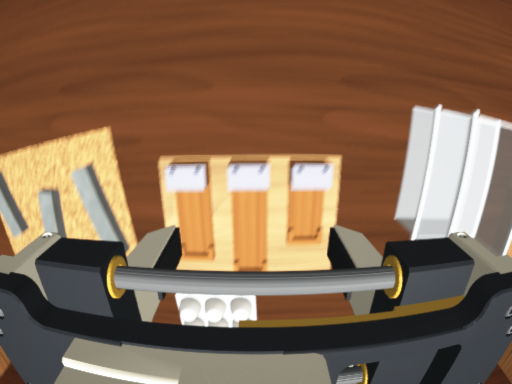

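The wrist view shows the bridges at (187,177) medium, (248,177) long and (311,176) short.

```bash
cat >> h.py <<'E'
def bridges(im,m,wrist,roi):
    hsv=cv2.cvtColor(cv2.resize(im,None,fx=4,fy=4,interpolation=cv2.INTER_LINEAR),cv2.COLOR_RGB2HSV)
    b=cv2.inRange(hsv,(100,8,140),(160,120,255)); u0,v0,u1,v1=[4*i for i in roi]
    k=np.zeros_like(b); k[v0:v1,u0:u1]=b[v0:v1,u0:u1]
    for c in cv2.findContours(k,cv2.RETR_EXTERNAL,cv2.CHAIN_APPROX_NONE)[0]:
        if cv2.contourArea(c)<2500: continue
        P=onplane(m,(c[:,0]+.5)/4-.5,.061,wrist)[:,:2]*1000
        (x,y),(w,h),a=cv2.minAreaRect(P.astype(np.float32)); mid=np.median(P,0)
        cen=P.mean(0); far=P[(P[:,0]>cen[0]+8)&(abs(P[:,1]-cen[1])<18)]; 
        lf=np.polyfit(far[:,1]-cen[1],far[:,0],1)
        q=P[abs(P[:,0]-cen[0])<8]; ye=[q[q[:,1]>cen[1]],q[q[:,1]<cen[1]]]
        print("c",cen.round(1),"rect",round(x,1),round(y,1),round(w,1),round(h,1),round(a,1),"far x",lf.round(3),"y edges",[e[:,1].mean().round(1) for e in ye])
E
python3 - <<'E'
from rig import env
from h import *
m=np.load("w0.npy",allow_pickle=True).item(); im=cv2.imread("pics/w0.png")[:,:,::-1].copy()
bridges(im,m,True,(155,140,345,215))
mt=env.camera_model("top"); it=cv2.imread("pics/top0.png")[:,:,::-1].copy()
bridges(it,mt,False,(172,225,280,258))
k=grey(im); k[:150]=0;k[245:]=0;k[:,135:]=0
for r in rects(k,m,.03,60,True): print(r)
E
```

```text
c [496.4 102.1] rect 494.8 97.8 30.9 54.2 1.7 far x [9.00000e-03 5.05433e+02] y edges [np.float64(116.2), np.float64(82.2)]
c [495.4 272.9] rect 491.6 273.6 31.3 54.5 0.8 far x [-5.00000e-03  5.05402e+02] y edges [np.float64(285.0), np.float64(260.3)]
c [495.6 183.2] rect 492.4 185.9 29.9 50.8 0.7 far x [-3.10000e-02  5.05869e+02] y edges [np.float64(195.7), np.float64(171.9)]
c [487.1 278.2] rect 487.0 278.3 54.7 31.3 89.3 far x [1.40000e-02 5.01969e+02] y edges [np.float64(305.3), np.float64(251.4)]
c [488.5 188.4] rect 488.7 188.6 53.8 31.3 89.3 far x [1.10000e-02 5.03716e+02] y edges [np.float64(214.8), np.float64(162.2)]
c [490.4  99.6] rect 490.4 99.2 52.4 31.3 89.4 far x [6.00000e-03 5.05408e+02] y edges [np.float64(124.7), np.float64(73.6)]
(600.0, -195.2, 156.7, 79.2, -30.0, array([ 51, 219]))
(557.8, -300.5, 124.8, 31.2, 23.4, array([ 10, 202]))
(562.7, -73.4, 149.7, 47.8, 18.1, array([105, 210]))
```

Emit:
move_arm(
  rows=[
    [[-0.005,-0.02,0],[0,0,0],0.07],
    [[-0.005,-0.04,0],[0,0,0.3],0.07],
    [[-0.005,-0.045,0],[0,0,0.3],0.07],
    [[-0.005,-0.045,0],[0,0,0.3],0.07],
    [[-0.005,-0.045,0],[0,0,0.3],0.07],
    [[-0.005,-0.045,0],[0,0,0.3],0.07],
    [[0,-0.045,0],[0,0,0.3],0.07],
    [[0,-0.045,0],[0,0,0.3],0.07],
    [[0,-0.04,0],[0,0,0.3],0.07],
    [[0,-0.02,0],[0,0,0],0.07],
  ],
)

```text
time_s: 2.15
tcp_pos: [0.4929, -0.1967, 0.3]
tool_rot: [-0.051, -3.14, 0.0]
force: [0.1, -0.2, 0.5]
width: 0.07
finger_force: 0.0
```

```bash
python3 - <<'E'
from rig import env
from h import *
p,R=now(env); print(R.as_matrix().round(3))
m=env.camera_model("wrist"); im=env.snapshot("wrist"); np.save("w1.npy",m,allow_pickle=True); cv2.imwrite("pics/w1.png",im[:,:,::-1])
k=grey(im); k[250:]=0
for r in rects(k,m,.03,200,True): print(r)
for z in (.12,): plan(p,R,[.581,-.19,z],tool(-1.7),10)
E
```

```text
t 2.15 p [ 0.4929 -0.1967  0.3   ] F [ 0.1 -0.2  0.5] w 0.07 ff 0.0
[[-0.999  0.032 -0.001]
 [ 0.032  0.999 -0.   ]
 [ 0.001 -0.    -1.   ]]
(642.7, -633.0, 125.3, 35.6, -86.4, array([ 44, 243]))
(670.0, 230.6, 126.0, 37.7, 82.6, array([463, 242]))
(633.7, -334.6, 90.8, 36.0, -68.6, array([177, 237]))
(597.7, -727.9, 140.3, 29.2, -0.4, array([  5, 220]))
(551.5, -308.2, 136.7, 10.2, 23.5, array([182, 192]))
(577.5, -84.8, 194.1, 53.4, 19.1, array([322, 199]))
10 rows [-0.0088, 0.0009, 0.018] [-0.0, -0.01, -0.02]
```

View pics/w1.png

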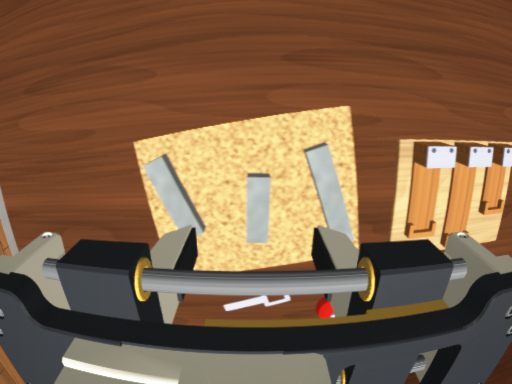

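```bash
python3 - <<'E'
from h import *
m=np.load("w1.npy",allow_pickle=True).item(); im=cv2.imread("pics/w1.png")[:,:,::-1].copy()
hsv=cv2.cvtColor(im,cv2.COLOR_RGB2HSV)
print(hsv[210,258],hsv[175,258],hsv[190,175],hsv[200,333])
k=cv2.inRange(hsv,(0,0,150),(179,45,215)); k[252:]=0;k[:135]=0;k[:,:140]=0;k[:,365:]=0;k[222:,:195]=0 
k=cv2.morphologyEx(k,cv2.MORPH_OPEN,np.ones((3,3)))
for r in rects(k,m,.03,200,True): print(r)
E
```

```text
[ 79  10 197] [25 17 88] [ 79  11 187] [ 75  10 196]
(582.9, -194.4, 109.3, 33.5, -2.3, array([257, 209]))
(560.6, -327.1, 139.2, 35.6, 23.1, array([173, 197]))
(566.9, -78.5, 169.1, 36.3, 18.4, array([329, 192]))
```

```bash
python3 - <<'E'
from rig import env
from h import *
p,R=now(env)
p,R=plan(p,R,[.582,-.192,.06],tool(-2.0),10)
E
```

```text
t 2.2 p [ 0.4929 -0.1984  0.2998] F [-1.3 -2.4  0.2] w 0.0698 ff 0.0
10 rows [-0.0089, 0.001, 0.024] [-0.01, -0.01, 0.01]
```

Emit:
move_arm(
  rows=[
    [[-0.007,0.0005,0.015],[0,0,0],0.07],
    [[-0.013,0.001,0.035],[0,0,0],0.07],
    [[-0.013,0.0015,0.04],[0,0,0],0.07],
    [[-0.013,0.0015,0.04],[0,0,0],0.07],
    [[-0.013,0.0015,0.04],[0,0,0],0.07],
    [[-0.013,0.0015,0.035],[0,0,0],0.07],
    [[-0.01,0.001,0.025],[0,0,0],0.07],
    [[-0.007,0,0.02],[0,0,0],0.07],
    [[0,0,0.02],[0,0,0],0.07],
    [[0,0,0.015],[0,0,0],0.07],
  ],
)

```text
time_s: 3.2
tcp_pos: [0.5822, -0.1867, 0.0138]
tool_rot: [-0.045, -3.139, -0.002]
force: [0.2, 0.1, 0.3]
width: 0.0698
finger_force: 0.0
```

```bash
python3 - <<'E'
from rig import env
from h import *
p,R=now(env); print(R.as_matrix().round(3))
E
```

```text
t 3.2 p [ 0.5822 -0.1867  0.0138] F [0.2 0.1 0.3] w 0.0698 ff 0.0
[[-1.     0.029 -0.002]
 [ 0.029  1.     0.001]
 [ 0.002  0.001 -1.   ]]
```

Emit:
move_arm(
  rows=[
    [[0,-0.003,0.003],[0,0,0.3],0.07],
    [[0,-0.001,0.0025],[0,0,0],0.07],
    [[0,0,0],[0,0,0],0.05],
    [[0,0,0],[0,0,0],0.03],
    [[0,0,0],[0,0,0],0.02],
    [[0,0,0],[0,0,0],0.02],
    [[0,0,0],[0,0,0],0.02],
    [[0,0,0],[0,0,0],0.02],
    [[0,0,0],[0,0,0],0.02],
    [[0,0,0],[0,0,0],0.02],
  ],
  newtons=35,
)

```text
time_s: 4.2
tcp_pos: [0.5829, -0.1919, 0.0106]
tool_rot: [0.054, 3.14, -0.001]
force: [-1.2, -1.3, 4.4]
width: 0.0357
finger_force: 34.9
```

```bash
python3 - <<'E'
from rig import env
from h import *
it=env.snapshot("top"); m=env.camera_model("top"); cv2.imwrite("pics/t2.png",it[:,:,::-1])
p,R=now(env); print(R.as_matrix().round(3))
E
```

```text
t 4.25 p [ 0.5829 -0.192   0.0106] F [-0.9 -1.   4.5] w 0.0356 ff 34.9
[[-0.999  0.035  0.001]
 [ 0.035  0.999 -0.   ]
 [-0.001 -0.    -1.   ]]
```

```bash
sed -i "s/from_euler('y',tilt/from_euler('y',-tilt/" h.py; cat >> h.py <<'E'
YAW=1.1
ROW={"s":[.483,.277],"l":[.4845,.187],"m":[.486,.097]}
def pose(row,xb,zb,tilt,d,h=.0066,dy=0):
    """TCP pose: stone's low bottom corner xb from end wall, zb above floor (m); d: low end to TCP along stone"""
    e=Ro.from_euler('z',YAW,degrees=True); t=np.radians(tilt)
    r=[xb+d*np.cos(t)-h*np.sin(t),dy,.020+zb+d*np.sin(t)+h*np.cos(t)]
    return np.r_[ROW[row],0]+e.apply(r),tool(YAW,tilt)
E
python3 - <<'E'
from rig import env
from h import *
p,R=now(env)
q=p+[0,0,.13]; P,Q=pose("s",.040,.045,20,.055); print(P)
plan(q,R,P,Q,14)
E
```

```text
t 4.25 p [ 0.5829 -0.192   0.0106] F [-0.9 -1.   4.5] w 0.0356 ff 34.9
[0.57240928 0.27871675 0.09001308]
14 rows [0.0016, 0.0336, 0.0035] [-0.04, -1.43, -0.22]
```

Emit:
move_arm(
  rows=[
    [[0,0,-0.015],[0,0,0],0.02],
    [[0,0,-0.035],[0,0,0],0.02],
    [[0,0,-0.04],[0,0,0],0.02],
    [[0,0.005,-0.03],[0,0,0],0.02],
    [[0,0.02,-0.01],[0,-1.4,-0.2],0.02],
    [[0.0016,0.034,0.0035],[0,-1.4,-0.2],0.02],
    [[0.0016,0.036,0.0035],[0,-1.4,-0.2],0.02],
    [[0.0016,0.038,0.0035],[0,-1.4,-0.2],0.02],
    [[0.0016,0.038,0.0035],[0,-1.4,-0.2],0.02],
    [[0.0016,0.038,0.0035],[0,-1.4,-0.2],0.02],
  ],
)

```text
time_s: 5.25
tcp_pos: [0.5805, 0.019, 0.1222]
tool_rot: [0.021, 2.995, -0.003]
force: [0.1, -0.5, -2.3]
width: 0.0356
finger_force: 34.9
```

```bash
python3 - <<'E'
from rig import env
from h import *
p,R=now(env); print(R.as_matrix().round(3))
P,Q=pose("s",.040,.045,20,.055)
plan(p,R,P,Q,8)
E
```

```text
t 5.25 p [0.5805 0.019  0.1222] F [ 0.1 -0.5 -2.3] w 0.0356 ff 34.9
[[-0.989  0.014  0.146]
 [ 0.014  1.    -0.003]
 [-0.146 -0.001 -0.989]]
8 rows [0.0019, 0.0325, 0.0037] [-0.06, -1.45, -0.23]
```

Emit:
move_arm(
  rows=[
    [[0.0019,0.038,0.0037],[-0.06,-1.45,-0.25],0.02],
    [[0.0019,0.038,0.0037],[-0.06,-1.45,-0.25],0.02],
    [[0.0019,0.038,0.0037],[-0.06,-1.45,-0.25],0.02],
    [[0.0019,0.038,0.0037],[-0.06,-1.45,-0.25],0.02],
    [[0.0019,0.038,0.0037],[-0.06,-1.45,-0.25],0.02],
    [[0.0019,0.035,0.0037],[-0.06,-1.45,-0.25],0.02],
    [[0.0019,0.023,0.0037],[-0.06,-1.45,-0.2],0.02],
    [[0.0019,0.012,0.0037],[-0.06,-1.45,-0.2],0.02],
    [[0,0,0],[0,0,0],0.02],
    [[0,0,0],[0,0,0],0.02],
  ],
)

```text
time_s: 6.25
tcp_pos: [0.5729, 0.2771, 0.0895]
tool_rot: [-0.03, 2.794, 0.002]
force: [0.6, -0.9, -3.1]
width: 0.0357
finger_force: 34.9
```

```bash
python3 - <<'E'
from rig import env
from h import *
p,R=now(env); print(R.as_matrix().round(3))
P,Q=pose("s",.040,.045,20,.055); print(P)
plan(p,R,P,Q,2)
m=env.camera_model("wrist"); im=env.snapshot("wrist"); np.save("w2.npy",m,allow_pickle=True); cv2.imwrite("pics/w2.png",im[:,:,::-1])
c=im[110:290,150:390]; cv2.imwrite("pics/w2c.png",cv2.resize(c,None,fx=3.3,fy=3.3,interpolation=cv2.INTER_CUBIC)[:,:,::-1])
E
```

```text
t 6.25 p [0.5729 0.2771 0.0895] F [ 0.6 -0.9 -3.1] w 0.0357 ff 34.9
[[-0.94  -0.021  0.34 ]
 [-0.02   1.     0.005]
 [-0.34  -0.002 -0.94 ]]
[0.57240928 0.27871675 0.09001308]
2 rows [0.0001, 0.0008, -0.0003] [-0.04, -0.05, 0.06]
```

View pics/w2c.png

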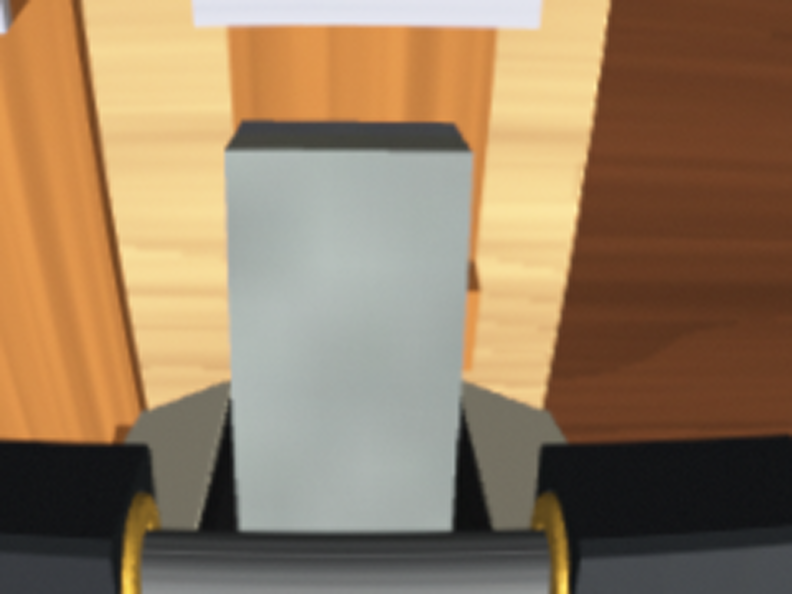

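The crop shows the held stone's end at crop columns 226–470, row 152. The bridge edge spans columns 194–540 at row 25. The stone has to shift a few mm in +y; working out how many.

```bash
cat >> h.py <<'E'
def rel(m,p,R,stone,bridge,d,h=.0066):
    """stone: 2 pixels of top end corners, bridge: 2 pixels of far bridge edge ends -> row point E est., d est., y of stone"""
    zt=-(.026-h)  # top face in tool z
    c,r=ray(m,stone,True); c=R.inv().apply(c-p); r=R.inv().apply(r)
    S=c+r*((zt-c[2])/r[:,2])[:,None]; print("stone end corners in tool mm",(S*1000).round(1).tolist())
    B=onplane(m,bridge,.061,True); print("bridge edge world mm",(B*1000).round(1).tolist(),"width",round(1000*np.linalg.norm(B[0]-B[1]),1))
    e=Ro.from_euler('z',YAW,degrees=True); mid=B.mean(0)
    # move bridge to held-stone: across-row offset
    s=p+R.apply(S.mean(0)); dv=e.inv().apply(mid-s); print("bridge edge minus stone end, row axes mm",(dv*1000).round(1))
    print("E est", (mid-e.apply([.022,0,0]))[:2].round(4), "d est",S[:,0].mean().round(4))
E
python3 - <<'E'
from rig import env
from h import *
p,R=now(env); m=np.load("w2.npy",allow_pickle=True).item()
f=lambda a:[(150+(x+.5)/3.3-.5,110+(y+.5)/3.3-.5) for x,y in a]
rel(m,p,R,f([(226,152),(470,152)]),f([(194,26),(541,26)]),.055)
E
```

```text
t 6.3 p [0.5735 0.2767 0.0898] F [ 0.2 -0.4 -1. ] w 0.036 ff 34.9
stone end corners in tool mm [[55.0, -17.3, -19.4], [55.0, 17.9, -19.4]]
bridge edge world mm [[508.2, 250.1, 61.0], [506.7, 307.8, 61.0]] width 57.6
bridge edge minus stone end, row axes mm [ -7.7   3.3 -28.3]
E est [0.4854 0.2785] d est 0.055
```

```bash
sed -i 's/^ROW=.*/ROW={"s":[.4854,.2785],"l":[.4871,.1885],"m":[.4888,.0985]}/; s/^YAW=.*/YAW=1.2/' h.py; python3 - <<'E'
from rig import env
from h import *
p,R=now(env)
p,R=plan(p,R,*pose("s",.036,.008,20,.055),5)
p,R=plan(p,R,*pose("s",.012,.003,20,.055),5)
p,R=plan(p,R,*pose("s",.0025+.026*np.sin(.175),.002,10,.055),4)
p,R=plan(p,R,*pose("s",.0025+.026*np.sin(.035),.0015,2,.055),4)
E
```

```text
t 6.3 p [0.5735 0.2767 0.0898] F [ 0.2 -0.4 -1. ] w 0.036 ff 34.9
5 rows [0.003, 0.0007, 0.0067] [-0.02, -0.01, -0.0]
5 rows [0.0049, 0.0, -0.0007] [-0.0, 0.0, -0.0]
4 rows [0.001, 0.0001, 0.0023] [-0.0, 2.5, -0.01]
4 rows [0.0007, -0.0, 0.002] [-0.0, 2.0, 0.0]
```

Emit:
move_arm(
  rows=[
    [[0.003,0.0007,0.0067],[0,0,0],0.02],
    [[0.003,0.0007,0.0067],[0,0,0],0.02],
    [[0.003,0.0007,0.0067],[0,0,0],0.02],
    [[0.003,0.0007,0.0067],[0,0,0],0.02],
    [[0.003,0.0007,0.0067],[0,0,0],0.02],
    [[0.005,0,-0.0007],[0,0,0],0.02],
    [[0.005,0,-0.0007],[0,0,0],0.02],
    [[0.005,0,-0.0007],[0,0,0],0.02],
    [[0.005,0,-0.0007],[0,0,0],0.02],
    [[0.0045,0,-0.0007],[0,0,0],0.02],
  ],
)

```text
time_s: 7.3
tcp_pos: [0.5461, 0.2803, 0.0481]
tool_rot: [-0.029, 2.792, 0.003]
force: [0.3, 0.1, -3.2]
width: 0.0359
finger_force: 34.9
```

```bash
python3 - <<'E'
from rig import env
from h import *
p,R=now(env); print(R.as_matrix().round(3)[:,0])
p,R=plan(p,R,*pose("s",.0025+.026*np.sin(.175),.002,10,.055),4)
p,R=plan(p,R,*pose("s",.0025+.026*np.sin(.035),.001,1,.055),4)
E
```

```text
t 7.3 p [0.5461 0.2803 0.0481] F [ 0.3  0.1 -3.2] w 0.0359 ff 34.9
[-0.939 -0.02  -0.342]
4 rows [0.0009, -0.0001, 0.0024] [-0.02, 2.51, 0.0]
4 rows [0.0007, -0.0, 0.0023] [0.0, 2.25, 0.0]
```

Emit:
move_arm(
  rows=[
    [[0.0009,0,0.0024],[0,2.5,0],0.02],
    [[0.0009,0,0.0024],[0,2.5,0],0.02],
    [[0.0009,0,0.0024],[0,2.5,0],0.02],
    [[0.0009,0,0.0024],[0,2.5,0],0.02],
    [[0.0007,0,0.0023],[0,2.25,0],0.02],
    [[0.0007,0,0.0023],[0,2.25,0],0.02],
    [[0.0007,0,0.0023],[0,2.25,0],0.02],
    [[0.0007,0,0.0023],[0,2.25,0],0.02],
    [[0,0,0],[0,0,0],0.02],
    [[0,0,0],[0,0,0],0.02],
  ],
)

```text
time_s: 8.3
tcp_pos: [0.5441, 0.2801, 0.0282]
tool_rot: [-0.032, 3.123, -0.002]
force: [-0.1, -0.3, -2.3]
width: 0.0359
finger_force: 34.9
```

```bash
python3 - <<'E'
from rig import env
from h import *
p,R=now(env); print(R.as_matrix().round(3)[:,0])
p,R=plan(p,R,*pose("s",.0,-0.001,0,.055),4)
E
```

```text
t 8.3 p [0.5441 0.2801 0.0282] F [-0.1 -0.3 -2.3] w 0.0359 ff 34.9
[-1.    -0.02  -0.018]
4 rows [0.0009, -0.0001, 0.0006] [-0.02, 0.26, -0.01]
```

Emit:
move_arm(
  rows=[
    [[0.0005,0,0.0006],[0,0.4,0],0.02],
    [[0.0005,0,0.0006],[0,0.4,0],0.02],
    [[0.0005,0,0.0006],[0,0.2,0],0.02],
    [[0.0005,0,0.0003],[0,0,0],0.02],
    [[0.0005,0,0],[0,0,0],0.02],
    [[0.0005,0,0],[0,0,0],0.02],
    [[0.0005,0,0],[0,0,0],0.02],
    [[0.0005,0,0],[0,0,0],0.02],
    [[0,0,0],[0,0,0],0.02],
    [[0,0,0],[0,0,0],0.02],
  ],
)

```text
time_s: 9.3
tcp_pos: [0.5408, 0.2802, 0.0266]
tool_rot: [-0.032, 3.14, -0.001]
force: [4.4, 0.9, 5.2]
width: 0.0358
finger_force: 34.9
```

Emit:
move_arm(
  rows=[
    [[0.0005,0,0],[0,0,0],0.02],
    [[0.0005,0,0],[0,0,0],0.02],
    [[0.0005,0,0],[0,0,0],0.02],
    [[0.0005,0,0],[0,0,0],0.02],
    [[0.0005,0,0],[0,0,0],0.02],
    [[0.0005,0,0],[0,0,0],0.02],
    [[0,0,0],[0,0,0],0.02],
    [[0,0,0],[0,0,0],0.02],
    [[0,0,0],[0,0,0],0.02],
    [[0,0,0],[0,0,0],0.02],
  ],
)

```text
time_s: 10.3
tcp_pos: [0.5399, 0.2803, 0.0267]
tool_rot: [-0.032, 3.135, 0.0]
force: [12.3, 0.7, 0.3]
width: 0.0359
finger_force: 34.9
```

Emit:
move_arm(
  rows=[
    [[0,0,0],[0,0,0],0.05],
    [[0,0,0],[0,0,0],0.06],
    [[0,0,0],[0,0,0],0.065],
    [[0,0,0],[0,0,0],0.065],
    [[0,0,-0.01],[0,0,0],0.065],
    [[0,0,-0.025],[0,0,0],0.065],
    [[0,0,-0.035],[0,0,0],0.065],
    [[0,0,-0.035],[0,0,0],0.065],
    [[0,0,-0.025],[0,0,0],0.065],
    [[0,0,-0.01],[0,0,0],0.065],
  ],
)

```text
time_s: 11.3
tcp_pos: [0.5381, 0.2806, 0.1698]
tool_rot: [-0.032, 3.136, 0.001]
force: [0.8, 0.1, -0.2]
width: 0.0652
finger_force: 0.0
```

```bash
python3 - <<'E'
from rig import env
from h import *
p,R=now(env)
m=env.camera_model("wrist"); im=env.snapshot("wrist"); np.save("w3.npy",m,allow_pickle=True); cv2.imwrite("pics/w3.png",im[:,:,::-1])
c=im[90:270,150:390]; cv2.imwrite("pics/w3c.png",cv2.resize(c,None,fx=3.3,fy=3.3,interpolation=cv2.INTER_CUBIC)[:,:,::-1])
plan(p,R,[.566,-.077,.10],tool(18.3),10)
plan(p,R,[.566,-.077,.01],tool(18.3),12)
E
```

```text
t 11.3 p [0.5381 0.2806 0.1698] F [ 0.8  0.1 -0.2] w 0.0652 ff 0.0
10 rows [0.0028, -0.0359, 0.007] [-0.0, 0.03, -1.71]
12 rows [0.0024, -0.0299, 0.0133] [-0.0, 0.02, -1.43]
```

View pics/w3c.png

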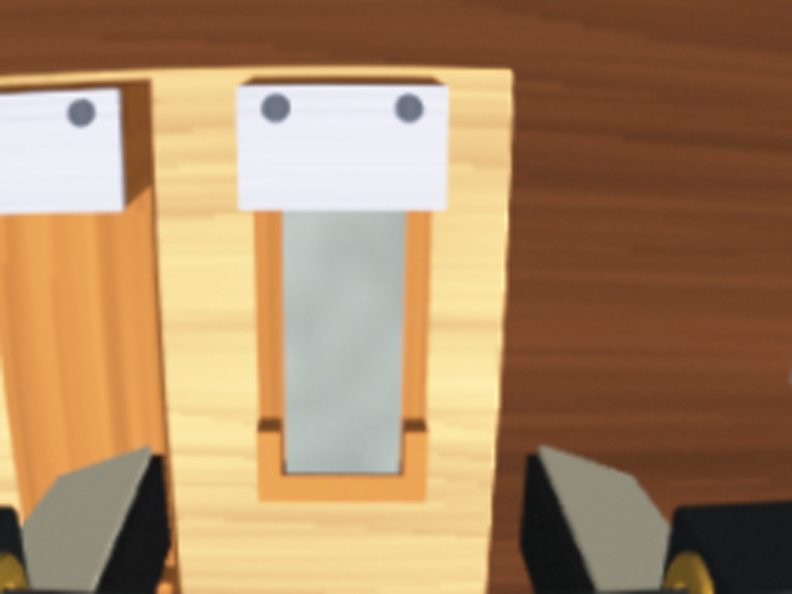

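The short stone is under the bridge and flat, with its far end at crop row 472 and the stop's inner edge around row 476. I'll check the gap numerically.

```bash
python3 - <<'E'
from h import *
m=np.load("w3.npy",allow_pickle=True).item()
f=lambda x,y:(150+(x+.5)/3.3-.5,90+(y+.5)/3.3-.5)
for n,x,y,z in(("far end",343,472,.046),("stop in",343,475,.032),("stop out",343,500,.032),("bridge far",343,210,.061)): print(n,onplane(m,f(x,y),z,True)[0].round(4))
E
```

```text
far end [0.5951 0.2808 0.046 ]
stop in [0.6032 0.2809 0.032 ]
stop out [0.6127 0.2811 0.032 ]
bridge far [0.5076 0.2791 0.061 ]
```

Emit:
move_arm(
  rows=[
    [[0.0015,-0.02,0],[0,0,-0.8],0.07],
    [[0.0028,-0.038,0.002],[0,0,-1.8],0.07],
    [[0.0028,-0.04,0.004],[0,0,-1.8],0.07],
    [[0.0028,-0.04,0.007],[0,0,-1.8],0.07],
    [[0.0028,-0.04,0.01],[0,0,-1.8],0.07],
    [[0.0028,-0.04,0.01],[0,0,-1.8],0.07],
    [[0.0028,-0.04,0.01],[0,0,-1.8],0.07],
    [[0.0028,-0.04,0.01],[0,0,-1.8],0.07],
    [[0.0028,-0.038,0.01],[0,0,-1.8],0.07],
    [[0.0028,-0.02,0.007],[0,0,-1.8],0.07],
  ],
)

```text
time_s: 12.35
tcp_pos: [0.5613, -0.0778, 0.0945]
tool_rot: [0.494, -3.1, 0.001]
force: [-0.6, 0.9, 1.2]
width: 0.0699
finger_force: 0.0
```

```bash
python3 - <<'E'
from rig import env
from h import *
p,R=now(env); print(R.as_matrix().round(3)[:,0])
plan(p,R,[.5655,-.0765,.0085],tool(18.3),5)
E
```

```text
t 12.35 p [ 0.5613 -0.0778  0.0945] F [-0.6  0.9  1.2] w 0.0699 ff 0.0
[-0.95  -0.311  0.003]
5 rows [-0.0009, -0.0, 0.0172] [-0.0, -0.03, -0.04]
```

The gap at the far stop is 8 mm, so the short stone is home. Next is the long stone.

Emit:
move_arm(
  rows=[
    [[-0.001,0,0.018],[0,0,0],0.07],
    [[-0.001,0,0.024],[0,0,0],0.07],
    [[-0.001,0,0.022],[0,0,0],0.07],
    [[-0.001,0,0.014],[0,0,0],0.07],
    [[0,0,0.008],[0,0,0],0.07],
    [[0,0,0],[0,0,0],0.05],
    [[0,0,0],[0,0,0],0.03],
    [[0,0,0],[0,0,0],0.02],
    [[0,0,0],[0,0,0],0.02],
    [[0,0,0],[0,0,0],0.02],
  ],
  newtons=40,
)

```text
time_s: 13.35
tcp_pos: [0.5665, -0.0742, 0.0114]
tool_rot: [-0.496, 3.101, -0.004]
force: [-0.1, -0.2, 2.9]
width: 0.0359
finger_force: 40.0
```

```bash
python3 - <<'E'
from rig import env
from h import *
p,R=now(env); print(R.as_matrix().round(3)[:,0])
q=p+[0,0,.125]; P,Q=pose("l",.040,.045,20,.085,h=p[2]-.004); print(P)
plan(q,R,P,Q,10)
E
```

```text
t 13.35 p [ 0.5665 -0.0742  0.0114] F [-0.1 -0.2  2.9] w 0.0359 ff 40.0
[-0.95  -0.312 -0.001]
[0.60443407 0.1909578  0.10097904]
10 rows [-0.008, 0.0255, 0.0046] [0.28, -1.98, 1.68]
```

Emit:
move_arm(
  rows=[
    [[0,0,-0.015],[0,0,0],0.02],
    [[0,0,-0.035],[0,0,0],0.02],
    [[0,0,-0.04],[0,0,0],0.02],
    [[-0.002,0.006,-0.03],[0,0,0],0.02],
    [[-0.005,0.016,-0.01],[0.28,-1.98,1.68],0.02],
    [[-0.008,0.0255,0.0046],[0.28,-1.98,1.68],0.02],
    [[-0.008,0.0255,0.0046],[0.28,-1.98,1.68],0.02],
    [[-0.008,0.0255,0.0046],[0.28,-1.98,1.68],0.02],
    [[-0.008,0.0255,0.0046],[0.28,-1.98,1.68],0.02],
    [[-0.008,0.0255,0.0046],[0.28,-1.98,1.68],0.02],
  ],
)

```text
time_s: 14.35
tcp_pos: [0.577, 0.0837, 0.1198]
tool_rot: [-0.204, 2.926, 0.004]
force: [-0.7, -0.2, -4.0]
width: 0.036
finger_force: 40.0
```

```bash
python3 - <<'E'
from rig import env
from h import *
p,R=now(env); print(R.as_matrix().round(3)[:,0])
P,Q=pose("l",.040,.045,20,.085,h=.0074)
plan(p,R,P,Q,6)
E
```

```text
t 14.35 p [0.577  0.0837 0.1198] F [-0.7 -0.2 -4. ] w 0.036 ff 40.0
[-0.969 -0.137 -0.207]
6 rows [-0.0051, 0.0174, 0.0045] [0.2, -1.34, 1.11]
```

Emit:
move_arm(
  rows=[
    [[-0.0051,0.0185,0.0045],[0.2,-1.34,1.11],0.02],
    [[-0.0051,0.0185,0.0045],[0.2,-1.34,1.11],0.02],
    [[-0.0051,0.0185,0.0045],[0.2,-1.34,1.11],0.02],
    [[-0.0051,0.0185,0.0045],[0.2,-1.34,1.11],0.02],
    [[-0.0051,0.0175,0.0045],[0.2,-1.34,1.11],0.02],
    [[-0.0051,0.013,0.0045],[0.2,-1.34,1.11],0.02],
    [[0,0,0],[0,0,0],0.02],
    [[0,0,0],[0,0,0],0.02],
    [[0,0,0],[0,0,0],0.02],
    [[0,0,0],[0,0,0],0.02],
  ],
)

```text
time_s: 15.35
tcp_pos: [0.6047, 0.189, 0.1018]
tool_rot: [-0.03, 2.792, 0.005]
force: [0.6, 0.7, -4.6]
width: 0.0358
finger_force: 40.0
```

```bash
python3 - <<'E'
from rig import env
from h import *
p,R=now(env); print(R.as_matrix().round(3)[:,0])
m=env.camera_model("wrist"); im=env.snapshot("wrist"); np.save("w4.npy",m,allow_pickle=True); cv2.imwrite("pics/w4.png",im[:,:,::-1])
c=im[110:290,150:390]; cv2.imwrite("pics/w4c.png",cv2.resize(c,None,fx=3.3,fy=3.3,interpolation=cv2.INTER_CUBIC)[:,:,::-1])
E
```

```text
t 15.35 p [0.6047 0.189  0.1018] F [ 0.6  0.7 -4.6] w 0.0358 ff 40.0
[-0.939 -0.02  -0.342]
```

View pics/w4c.png

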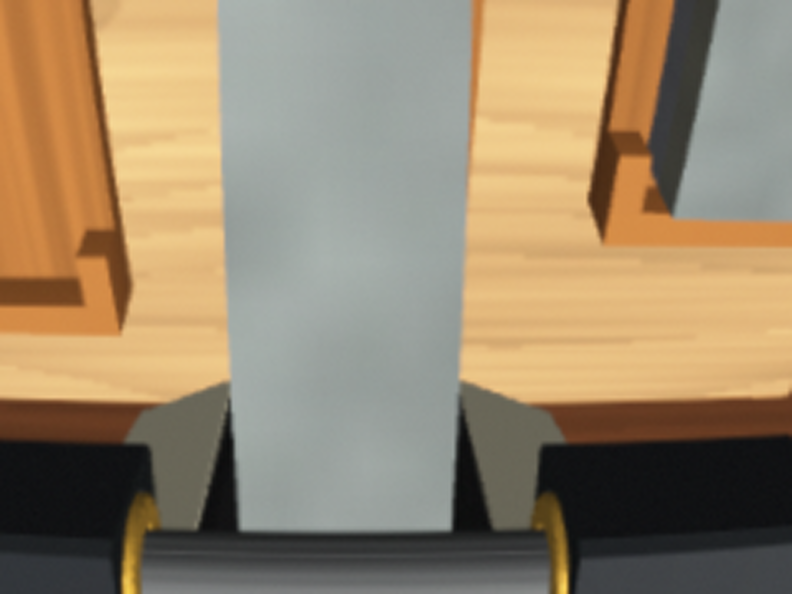

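The stone's end lies above this crop, so I'll get the edges numerically.

```bash
cat >> h.py <<'E'
def runs(im,rows,u0=190,u1=330):
    hsv=cv2.cvtColor(im,cv2.COLOR_RGB2HSV).astype(int)
    for v in rows:
        s=hsv[v,u0:u1,1];val=hsv[v,u0:u1,2]
        k=np.where((s<45)&(val>205),'B',np.where((s<45)&(val>120),'s',np.where((s<70)&(val<=120),'d','.')))
        k=''.join(k); out=[];i=0
        while i<len(k):
            j=i
            while j<len(k) and k[j]==k[i]: j+=1
            if j-i>2 and k[i]!='.': out.append((k[i],u0+i,u0+j-1))
            i=j
        print(v,out)
E
python3 - <<'E'
from h import *
im=cv2.imread("pics/w4.png")[:,:,::-1].copy(); runs(im,range(54,124,3))
E
```

```text
54 [('B', 206, 311)]
57 [('B', 206, 311)]
60 []
63 []
66 []
69 []
72 []
75 []
78 []
81 []
84 []
87 []
90 []
93 [('s', 216, 292)]
96 [('s', 216, 292)]
99 [('s', 216, 292)]
102 [('s', 216, 292)]
105 [('s', 216, 292)]
108 [('s', 216, 292)]
111 [('s', 216, 291)]
114 [('s', 216, 292)]
117 [('s', 216, 291)]
120 [('s', 216, 292)]
123 [('s', 216, 292)]
```

```bash
python3 - <<'E'
from rig import env
from h import *
im=cv2.imread("pics/w4.png")[:,:,::-1].copy(); runs(im,[58,59,90,91,92]); print(im[86:95,256].tolist())
m=np.load("w4.npy",allow_pickle=True).item(); p,R=now(env)
rel(m,p,R,[(215.5,91),(292.5,91)],[(205.5,58.5),(311.5,58.5)],.085,h=.0074)
E
```

```text
58 [('B', 206, 223), ('s', 281, 283), ('B', 284, 311)]
59 [('B', 305, 310)]
90 []
91 []
92 [('s', 226, 279)]
[[201, 130, 68], [201, 130, 67], [202, 132, 68], [202, 131, 68], [200, 132, 72], [187, 145, 106], [165, 161, 151], [158, 166, 162], [158, 167, 162]]
t 15.4 p [0.6047 0.1891 0.1018] F [ 0.1  0.4 -4.1] w 0.0359 ff 40.0
stone end corners in tool mm [[85.2, -18.5, -18.6], [85.2, 17.2, -18.6]]
bridge edge world mm [[509.4, 160.1, 61.0], [508.0, 217.6, 61.0]] width 57.5
bridge edge minus stone end, row axes mm [ -9.6   2.5 -29.1]
E est [0.4867 0.1884] d est 0.0852
```

```bash
python3 - <<'E'
from rig import env
from h import *
p,R=now(env); h=.0074;d=.0852;dy=.0004
p,R=plan(p,R,*pose("l",.036,.008,20,d,h,dy),5)
p,R=plan(p,R,*pose("l",.012,.003,20,d,h,dy),5)
p,R=plan(p,R,*pose("l",.0025+.026*np.sin(.175),.002,10,d,h,dy),4)
p,R=plan(p,R,*pose("l",.0025+.026*np.sin(.0175),.001,1,d,h,dy),4)
E
```

```text
t 15.4 p [0.6047 0.1891 0.1018] F [ 0.1  0.4 -4.1] w 0.0359 ff 40.0
5 rows [0.0033, 0.0005, 0.0068] [-0.0, 0.01, 0.0]
5 rows [0.0049, -0.0, -0.0007] [-0.0, -0.0, 0.0]
4 rows [0.001, -0.0001, 0.0036] [-0.0, 2.5, 0.0]
4 rows [0.0008, 0.0001, 0.0035] [-0.0, 2.25, 0.0]
```

Emit:
move_arm(
  rows=[
    [[0.0033,0.0005,0.0068],[0,0,0],0.02],
    [[0.0033,0.0005,0.0068],[0,0,0],0.02],
    [[0.0033,0.0005,0.0068],[0,0,0],0.02],
    [[0.0033,0.0005,0.0068],[0,0,0],0.02],
    [[0.0033,0.0005,0.0068],[0,0,0],0.02],
    [[0.005,0,-0.0007],[0,0,0],0.02],
    [[0.005,0,-0.0007],[0,0,0],0.02],
    [[0.005,0,-0.0007],[0,0,0],0.02],
    [[0.005,0,-0.0007],[0,0,0],0.02],
    [[0.0045,0,-0.0007],[0,0,0],0.02],
  ],
)

```text
time_s: 16.4
tcp_pos: [0.5762, 0.1917, 0.0592]
tool_rot: [-0.031, 2.791, 0.005]
force: [-0.3, 0.4, -4.5]
width: 0.0357
finger_force: 40.0
```

```bash
python3 - <<'E'
from rig import env
from h import *
p,R=now(env); print(R.as_matrix().round(3)[:,0]); h=.0074;d=.0852;dy=.0004
p,R=plan(p,R,*pose("l",.0025+.026*np.sin(.175),.002,10,d,h,dy),4)
p,R=plan(p,R,*pose("l",.0025+.026*np.sin(.0175),.001,1,d,h,dy),4)
E
```

```text
t 16.4 p [0.5762 0.1917 0.0592] F [-0.3  0.4 -4.5] w 0.0357 ff 40.0
[-0.939 -0.021 -0.343]
4 rows [0.0009, -0.0002, 0.0037] [0.0, 2.52, 0.02]
4 rows [0.0009, -0.0, 0.0035] [0.0, 2.25, -0.0]
```

Emit:
move_arm(
  rows=[
    [[0.0009,0,0.0037],[0,2.5,0],0.02],
    [[0.0009,0,0.0037],[0,2.5,0],0.02],
    [[0.0009,0,0.0037],[0,2.5,0],0.02],
    [[0.0009,0,0.0037],[0,2.5,0],0.02],
    [[0.0009,0,0.0035],[0,2.25,0],0.02],
    [[0.0009,0,0.0035],[0,2.25,0],0.02],
    [[0.0009,0,0.0035],[0,2.25,0],0.02],
    [[0.0009,0,0.0035],[0,2.25,0],0.02],
    [[0,0,0],[0,0,0],0.02],
    [[0,0,0],[0,0,0],0.02],
  ],
)

```text
time_s: 17.4
tcp_pos: [0.5754, 0.1916, 0.0294]
tool_rot: [-0.034, 3.122, -0.0]
force: [-0.5, 0.2, -4.1]
width: 0.0356
finger_force: 40.0
```

```bash
python3 - <<'E'
from rig import env
from h import *
p,R=now(env); print(R.as_matrix().round(3)[:,0])
plan(p,R,*pose("l",0,0,0,.0852,.0074,.0004),4)
E
```

```text
t 17.4 p [0.5754 0.1916 0.0294] F [-0.5  0.2 -4.1] w 0.0356 ff 40.0
[-1.    -0.022 -0.019]
4 rows [0.0008, -0.0002, 0.0005] [-0.0, 0.28, 0.01]
```

Emit:
move_arm(
  rows=[
    [[0.0006,0,0.0006],[0,0.4,0],0.02],
    [[0.0006,0,0.0006],[0,0.4,0],0.02],
    [[0.0006,0,0.0006],[0,0.3,0],0.02],
    [[0.0006,0,0.0003],[0,0,0],0.02],
    [[0.0007,0,0],[0,0,0],0.02],
    [[0.0007,0,0],[0,0,0],0.02],
    [[0.0007,0,0],[0,0,0],0.02],
    [[0.0007,0,0],[0,0,0],0.02],
    [[0.0007,0,0],[0,0,0],0.02],
    [[0.0007,0,0],[0,0,0],0.02],
  ],
)

```text
time_s: 18.4
tcp_pos: [0.5716, 0.1916, 0.0282]
tool_rot: [-0.034, 3.136, 0.001]
force: [9.6, -0.3, -5.9]
width: 0.0356
finger_force: 40.0
```

Emit:
move_arm(
  rows=[
    [[0,0,0.0005],[0,0.2,0],0.02],
    [[0,0,0.0005],[0,0.2,0],0.02],
    [[0,0,0.0005],[0,0,0],0.02],
    [[0.0005,0,0.0005],[0,0,0],0.02],
    [[0.0005,0,0],[0,0,0],0.02],
    [[0.0005,0,0],[0,0,0],0.02],
    [[0.0005,0,0],[0,0,0],0.02],
    [[0,0,0],[0,0,0],0.02],
    [[0,0,0],[0,0,0],0.02],
    [[0,0,0],[0,0,0],0.02],
  ],
)

```text
time_s: 19.4
tcp_pos: [0.5716, 0.1915, 0.0274]
tool_rot: [-0.034, 3.138, 0.001]
force: [11.3, -1.2, -3.0]
width: 0.0355
finger_force: 40.0
```

Emit:
move_arm(
  rows=[
    [[0,0,0],[0,0,0],0.05],
    [[0,0,0],[0,0,0],0.06],
    [[0,0,0],[0,0,0],0.065],
    [[0,0,0],[0,0,0],0.065],
    [[0,0,-0.01],[0,0,0],0.065],
    [[0,0,-0.025],[0,0,0],0.065],
    [[0,0,-0.04],[0,0,0],0.065],
    [[0,0,-0.045],[0,0,0],0.065],
    [[0,0,-0.045],[0,0,0],0.065],
    [[0,0,-0.03],[0,0,0],0.065],
  ],
)

```text
time_s: 20.4
tcp_pos: [0.5689, 0.1918, 0.2249]
tool_rot: [0.035, -3.138, -0.001]
force: [0.5, -0.1, -0.4]
width: 0.065
finger_force: 0.0
```

```bash
python3 - <<'E'
from rig import env
from h import *
p,R=now(env)
m=env.camera_model("wrist"); im=env.snapshot("wrist"); np.save("w5.npy",m,allow_pickle=True); cv2.imwrite("pics/w5.png",im[:,:,::-1])
uv=proj(m,[[.507,.1888,.061],[.656,.192,.046]],True); print(uv.round(1))
u=int(round(uv[:,0].mean()))
hsv=cv2.cvtColor(im,cv2.COLOR_RGB2HSV)
print(im[int(uv[1,1])-8:int(uv[1,1])+9,u].tolist(), int(uv[1,1])-8)
plan(p,R,[.5595,-.324,.10],tool(23),12)
E
```

```text
t 20.4 p [0.5689 0.1918 0.2249] F [ 0.5 -0.1 -0.4] w 0.065 ff 0.0
[[253.  116.3]
 [253.1 236. ]]
[[181, 191, 186], [183, 193, 188], [183, 191, 188], [182, 191, 187], [182, 191, 186], [182, 190, 186], [181, 189, 185], [181, 188, 185], [178, 187, 183], [177, 184, 180], [174, 167, 156], [193, 151, 116], [221, 150, 83], [230, 157, 82], [231, 159, 82], [231, 159, 82], [231, 161, 84]] 227
12 rows [0.0092, -0.0423, 0.0104] [0.01, -0.01, -1.81]
```

Emit:
move_arm(
  rows=[
    [[0.004,-0.02,0.002],[0,0,-0.8],0.07],
    [[0.009,-0.037,0.006],[0,0,-1.8],0.07],
    [[0.0095,-0.043,0.01],[0,0,-1.85],0.07],
    [[0.0095,-0.043,0.01],[0,0,-1.85],0.07],
    [[0.0095,-0.043,0.01],[0,0,-1.85],0.07],
    [[0.0095,-0.043,0.01],[0,0,-1.85],0.07],
    [[0.0095,-0.043,0.01],[0,0,-1.85],0.07],
    [[0.0095,-0.043,0.01],[0,0,-1.85],0.07],
    [[0.0095,-0.043,0.01],[0,0,-1.85],0.07],
    [[0.0095,-0.043,0.01],[0,0,-1.85],0.07],
  ],
)

```text
time_s: 21.45
tcp_pos: [0.543, -0.2187, 0.1329]
tool_rot: [0.51, -3.092, -0.001]
force: [0.0, 1.1, 0.6]
width: 0.07
finger_force: 0.0
```

```bash
python3 - <<'E'
from rig import env
from h import *
p,R=now(env); print(R.as_matrix().round(3)[:,0])
plan(p,R,[.5595,-.324,.06],tool(23),8)
E
```

```text
t 21.45 p [ 0.543  -0.2187  0.1329] F [0.  1.1 0.6] w 0.07 ff 0.0
[-0.947 -0.321  0.007]
8 rows [0.0027, -0.0131, 0.0091] [0.02, -0.05, -0.53]
```

Emit:
move_arm(
  rows=[
    [[0.0035,-0.025,0.008],[0,0,-0.8],0.07],
    [[0.0035,-0.02,0.009],[0,0,-0.8],0.07],
    [[0.003,-0.016,0.009],[0,0,-0.6],0.07],
    [[0.003,-0.013,0.009],[0,0,-0.6],0.07],
    [[0.003,-0.011,0.009],[0,0,-0.6],0.07],
    [[0.003,-0.009,0.009],[0,0,-0.4],0.07],
    [[0.0015,-0.006,0.009],[0,0,-0.2],0.07],
    [[0.001,-0.003,0.009],[0,0,-0.2],0.07],
    [[0,0,0],[0,0,0],0.07],
    [[0,0,0],[0,0,0],0.07],
  ],
)

```text
time_s: 22.45
tcp_pos: [0.5583, -0.3207, 0.0615]
tool_rot: [0.621, -3.071, -0.003]
force: [0.0, 0.2, 0.8]
width: 0.0701
finger_force: 0.0
```

```bash
python3 - <<'E'
from rig import env
from h import *
p,R=now(env); print(R.as_matrix().round(3)[:,0])
plan(p,R,[.5595,-.324,.0085],tool(23),4)
E
```

```text
t 22.45 p [ 0.5583 -0.3207  0.0615] F [0.  0.2 0.8] w 0.0701 ff 0.0
[-0.921 -0.389  0.008]
4 rows [-0.0, -0.0009, 0.0132] [0.05, -0.11, -0.03]
```

Emit:
move_arm(
  rows=[
    [[0,-0.001,0.014],[0,-0.1,0],0.07],
    [[0,-0.001,0.016],[0,-0.1,0],0.07],
    [[0,-0.001,0.014],[0,-0.1,0],0.07],
    [[0,0,0.009],[0,-0.1,0],0.07],
    [[0,0,0],[0,0,0],0.07],
    [[0,0,0],[0,0,0],0.05],
    [[0,0,0],[0,0,0],0.03],
    [[0,0,0],[0,0,0],0.02],
    [[0,0,0],[0,0,0],0.02],
    [[0,0,0],[0,0,0],0.02],
  ],
  newtons=40,
)

```text
time_s: 23.45
tcp_pos: [0.5595, -0.3242, 0.0091]
tool_rot: [0.623, -3.079, -0.003]
force: [1.0, -0.3, 1.2]
width: 0.0358
finger_force: 40.0
```

```bash
python3 - <<'E'
from rig import env
from h import *
p,R=now(env); print(R.as_matrix().round(3)[:,0])
q=p+[0,0,.12]; P,Q=pose("m",.040,.045,20,.07,h=p[2]-.004); print(P)
plan(q,R,P,Q,14)
E
```

```text
t 23.45 p [ 0.5595 -0.3242  0.0091] F [ 1.  -0.3  1.2] w 0.0358 ff 40.0
[-0.921 -0.389  0.   ]
[0.5928199  0.10067891 0.09371038]
14 rows [-0.0087, 0.0293, 0.0037] [0.28, -1.41, 1.53]
```

Emit:
move_arm(
  rows=[
    [[0,0,-0.015],[0,0,0],0.02],
    [[0,0,-0.035],[0,0,0],0.02],
    [[0,0,-0.04],[0,0,0],0.02],
    [[-0.002,0.006,-0.025],[0,0,0],0.02],
    [[-0.006,0.02,-0.005],[0.28,-1.41,1.53],0.02],
    [[-0.0087,0.03,0.0037],[0.28,-1.41,1.53],0.02],
    [[-0.0087,0.033,0.0037],[0.28,-1.41,1.53],0.02],
    [[-0.0087,0.033,0.0037],[0.28,-1.41,1.53],0.02],
    [[-0.0087,0.033,0.0037],[0.28,-1.41,1.53],0.02],
    [[-0.0087,0.033,0.0037],[0.28,-1.41,1.53],0.02],
  ],
)

```text
time_s: 24.45
tcp_pos: [0.548, -0.1281, 0.1126]
tool_rot: [-0.354, 2.971, 0.005]
force: [0.4, -0.3, -3.4]
width: 0.0353
finger_force: 40.0
```

```bash
python3 - <<'E'
from rig import env
from h import *
p,R=now(env); print(R.as_matrix().round(3)[:,0])
P,Q=pose("m",.040,.045,20,.07,h=.0051)
plan(p,R,P,Q,8)
E
```

```text
t 24.45 p [ 0.548  -0.1281  0.1126] F [ 0.4 -0.3 -3.4] w 0.0353 ff 40.0
[-0.961 -0.233 -0.149]
8 rows [-0.0089, 0.0276, 0.0042] [0.28, -1.41, 1.52]
```

Emit:
move_arm(
  rows=[
    [[-0.01,0.033,0.001],[0.28,-1.41,1.52],0.02],
    [[-0.01,0.033,0.001],[0.28,-1.41,1.52],0.02],
    [[-0.01,0.033,0.002],[0.28,-1.41,1.52],0.02],
    [[-0.01,0.032,0.003],[0.28,-1.41,1.52],0.02],
    [[-0.01,0.03,0.004],[0.28,-1.41,1.52],0.02],
    [[-0.009,0.028,0.005],[0.28,-1.41,1.52],0.02],
    [[-0.0085,0.022,0.008],[0.28,-1.41,1.52],0.02],
    [[-0.0037,0.01,0.0096],[0.28,-1.41,1.52],0.02],
    [[0,0,0],[0,0,0],0.02],
    [[0,0,0],[0,0,0],0.02],
  ],
)

```text
time_s: 25.45
tcp_pos: [0.591, 0.0998, 0.0931]
tool_rot: [-0.033, 2.795, 0.005]
force: [0.8, 0.4, -2.7]
width: 0.0354
finger_force: 40.0
```

```bash
python3 - <<'E'
from rig import env
from h import *
p,R=now(env); print(R.as_matrix().round(3)[:,0])
P,Q=pose("m",.040,.045,20,.07,h=.0051); print(P); plan(p,R,P,Q,2)
m=env.camera_model("wrist"); im=env.snapshot("wrist"); np.save("w6.npy",m,allow_pickle=True); cv2.imwrite("pics/w6.png",im[:,:,::-1])
runs(im,range(60,145,2))
E
```

```text
t 25.45 p [0.591  0.0998 0.0931] F [ 0.8  0.4 -2.7] w 0.0354 ff 40.0
[-0.94  -0.022 -0.339]
[0.59281136 0.10067873 0.09373384]
2 rows [-0.001, 0.0004, -0.0] [0.0, -0.08, 0.08]
60 [('B', 202, 312)]
62 [('B', 202, 312)]
64 [('B', 202, 312)]
66 [('B', 202, 312)]
68 [('B', 202, 312)]
70 [('B', 202, 311)]
72 [('B', 203, 311)]
74 [('B', 203, 311)]
76 [('B', 203, 311)]
78 [('B', 203, 311)]
80 [('B', 203, 310)]
82 [('B', 203, 310)]
84 [('B', 203, 310)]
86 [('B', 203, 310)]
88 [('B', 204, 310)]
90 [('B', 296, 310)]
92 []
94 []
96 []
98 []
100 []
102 []
104 []
106 []
108 []
110 []
112 []
114 []
116 []
118 []
120 []
122 []
124 [('d', 220, 288)]
126 [('d', 217, 224), ('s', 225, 275), ('d', 276, 291)]
128 [('s', 216, 292)]
130 [('s', 216, 292)]
132 [('s', 216, 292)]
134 [('s', 216, 292)]
136 [('s', 216, 292)]
138 [('s', 216, 292)]
140 [('s', 216, 292)]
142 [('s', 216, 292)]
144 [('s', 216, 292)]
```

```bash
python3 - <<'E'
from rig import env
from h import *
p,R=now(env); m=np.load("w6.npy",allow_pickle=True).item()
rel(m,p,R,[(215.5,125.5),(292.5,125.5)],[(203.5,89.5),(310.5,89.5)],.07,h=.0051)
h=.0051;d=.07;dy=.0004
p,R=plan(p,R,*pose("m",.036,.008,20,d,h,dy),5)
p,R=plan(p,R,*pose("m",.012,.003,20,d,h,dy),5)
E
```

```text
t 25.5 p [0.5914 0.0993 0.0933] F [-0.1  1.  -4.8] w 0.0354 ff 40.0
stone end corners in tool mm [[69.5, -18.0, -20.9], [69.5, 17.6, -20.9]]
bridge edge world mm [[511.1, 70.2, 61.0], [509.6, 127.6, 61.0]] width 57.4
bridge edge minus stone end, row axes mm [ -8.6   1.6 -28.4]
E est [0.4884 0.0984] d est 0.0695
5 rows [0.003, 0.0004, 0.0067] [-0.0, -0.02, 0.02]
5 rows [0.0048, -0.0, -0.0007] [-0.0, -0.0, 0.0]
```

Emit:
move_arm(
  rows=[
    [[0.003,0.0004,0.0067],[0,0,0],0.02],
    [[0.003,0.0004,0.0067],[0,0,0],0.02],
    [[0.003,0.0004,0.0067],[0,0,0],0.02],
    [[0.003,0.0003,0.0067],[0,0,0],0.02],
    [[0.003,0.0003,0.0067],[0,0,0],0.02],
    [[0.005,0,-0.0007],[0,0,0],0.02],
    [[0.005,0,-0.0007],[0,0,0],0.02],
    [[0.005,0,-0.0007],[0,0,0],0.02],
    [[0.005,0,-0.0007],[0,0,0],0.02],
    [[0.004,0,-0.0007],[0,0,0],0.02],
  ],
)

```text
time_s: 26.5
tcp_pos: [0.5646, 0.101, 0.0515]
tool_rot: [-0.031, 2.793, 0.005]
force: [-0.3, -0.5, -3.4]
width: 0.0358
finger_force: 40.0
```

```bash
python3 - <<'E'
from rig import env
from h import *
p,R=now(env); print(R.as_matrix().round(3)[:,0]); h=.0051;d=.07;dy=.0002
p,R=plan(p,R,*pose("m",.0025+.026*np.sin(.175),.002,10,d,h,dy),4)
p,R=plan(p,R,*pose("m",.0025+.026*np.sin(.0175),.001,1,d,h,dy),4)
E
```

```text
t 26.5 p [0.5646 0.101  0.0515] F [-0.3 -0.5 -3.4] w 0.0358 ff 40.0
[-0.94  -0.021 -0.341]
4 rows [0.001, -0.0002, 0.0029] [-0.0, 2.48, 0.02]
4 rows [0.0009, 0.0, 0.0029] [-0.0, 2.25, -0.0]
```

Emit:
move_arm(
  rows=[
    [[0.001,-0.0002,0.003],[0,2.5,0],0.02],
    [[0.001,-0.0002,0.003],[0,2.5,0],0.02],
    [[0.001,0,0.003],[0,2.5,0],0.02],
    [[0.001,0,0.003],[0,2.5,0],0.02],
    [[0.0009,0,0.0029],[0,2.25,0],0.02],
    [[0.0009,0,0.0029],[0,2.25,0],0.02],
    [[0.0009,0,0.0029],[0,2.25,0],0.02],
    [[0.0009,0,0.0029],[0,2.25,0],0.02],
    [[0,0,0],[0,0,0],0.02],
    [[0,0,0],[0,0,0],0.02],
  ],
)

```text
time_s: 27.5
tcp_pos: [0.5624, 0.1005, 0.0268]
tool_rot: [-0.035, 3.124, -0.0]
force: [-0.9, 0.6, -3.3]
width: 0.0358
finger_force: 40.0
```

```bash
python3 - <<'E'
from rig import env
from h import *
p,R=now(env); print(R.as_matrix().round(3)[:,0])
plan(p,R,*pose("m",0,0,0,.0697,.0051,.0002),4)
E
```

```text
t 27.5 p [0.5624 0.1005 0.0268] F [-0.9  0.6 -3.3] w 0.0358 ff 40.0
[-1.    -0.022 -0.017]
4 rows [0.001, -0.0001, 0.0004] [-0.01, 0.25, 0.02]
```

Emit:
move_arm(
  rows=[
    [[0.0005,0,0.0008],[0,0.4,0],0.02],
    [[0.0005,0,0.0008],[0,0.4,0],0.02],
    [[0.0007,0,0.0006],[0,0.2,0],0.02],
    [[0.0008,0,0.0004],[0,0,0],0.02],
    [[0.0008,0,0],[0,0,0],0.02],
    [[0.0008,0,0],[0,0,0],0.02],
    [[0.0008,0,0],[0,0,0],0.02],
    [[0.0008,0,0],[0,0,0],0.02],
    [[0.0007,0,0],[0,0,0],0.02],
    [[0,0,0],[0,0,0],0.02],
  ],
)

```text
time_s: 28.5
tcp_pos: [0.5573, 0.1004, 0.025]
tool_rot: [-0.035, 3.139, -0.0]
force: [5.9, 0.1, 4.2]
width: 0.0356
finger_force: 40.0
```

Emit:
move_arm(
  rows=[
    [[0.0005,0,0],[0,0,0],0.02],
    [[0.0005,0,0],[0,0,0],0.02],
    [[0.0005,0,0],[0,0,0],0.02],
    [[0.0005,0,0],[0,0,0],0.02],
    [[0.0005,0,0],[0,0,0],0.02],
    [[0,0,0],[0,0,0],0.02],
    [[0,0,0],[0,0,0],0.02],
    [[0,0,0],[0,0,0],0.02],
    [[0,0,0],[0,0,0],0.02],
    [[0,0,0],[0,0,0],0.02],
  ],
)

```text
time_s: 29.5
tcp_pos: [0.5573, 0.1003, 0.0252]
tool_rot: [-0.034, 3.134, -0.0]
force: [13.7, 1.0, -0.7]
width: 0.0357
finger_force: 40.0
```

Emit:
move_arm(
  rows=[
    [[0,0,0],[0,0,0],0.05],
    [[0,0,0],[0,0,0],0.06],
    [[0,0,0],[0,0,0],0.065],
    [[0,0,0],[0,0,0],0.065],
    [[0,0,-0.01],[0,0,0],0.065],
    [[0,0,-0.025],[0,0,0],0.065],
    [[0,0,-0.04],[0,0,0],0.065],
    [[0,0.015,-0.045],[0,0,0],0.065],
    [[0,0.035,-0.03],[0,0,0],0.065],
    [[0,0.035,-0.02],[0,0,0],0.065],
  ],
)

```text
time_s: 30.5
tcp_pos: [0.5525, 0.186, 0.1982]
tool_rot: [-0.032, 3.138, 0.001]
force: [1.0, -0.3, -0.8]
width: 0.0649
finger_force: 0.0
```

```bash
python3 - <<'E'
from rig import env
from h import *
p,R=now(env)
m=env.camera_model("wrist"); im=env.snapshot("wrist"); np.save("w7.npy",m,allow_pickle=True); cv2.imwrite("pics/w7.png",im[:,:,::-1])
cv2.imwrite("pics/w7c.png",cv2.resize(im[70:270,126:390],None,fx=3,fy=3,interpolation=cv2.INTER_CUBIC)[:,:,::-1])
E
```

```text
t 30.5 p [0.5525 0.186  0.1982] F [ 1.  -0.3 -0.8] w 0.0649 ff 0.0
```

View pics/w7c.png

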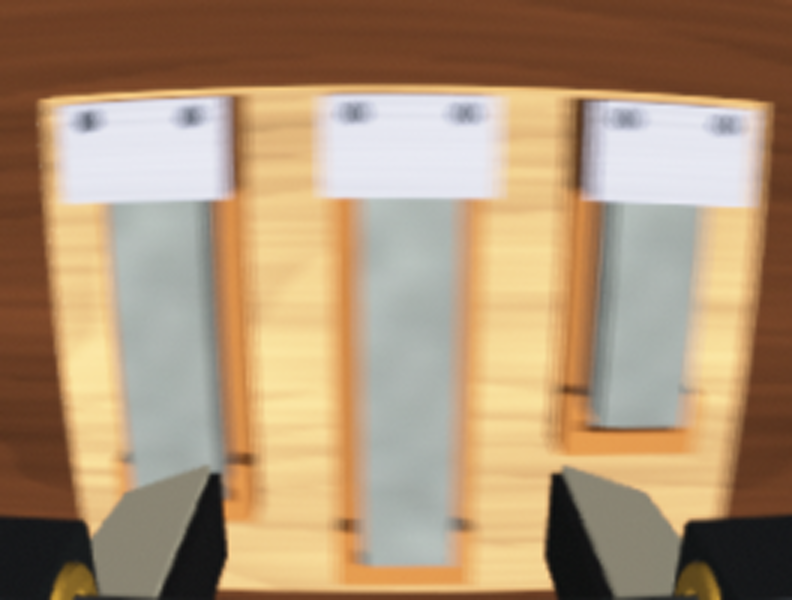

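All three stones are seated under their bridges, with far ends near crop rows 430, 565 and about 490. I'll back the arm off and measure the far-end gaps without motion blur.

Emit:
move_arm(
  rows=[
    [[0.015,0,-0.01],[0,0,0],0.065],
    [[0.025,0,-0.01],[0,0,0],0.065],
    [[0.025,0,-0.01],[0,0,0],0.065],
    [[0.02,0,-0.01],[0,0,0],0.065],
    [[0.01,0,-0.005],[0,0,0],0.065],
    [[0.005,0,0],[0,0,0],0.065],
    [[0,0,0],[0,0,0],0.065],
    [[0,0,0],[0,0,0],0.065],
    [[0,0,0],[0,0,0],0.065],
    [[0,0,0],[0,0,0],0.065],
  ],
)

```text
time_s: 31.55
tcp_pos: [0.4522, 0.1831, 0.2388]
tool_rot: [0.034, -3.139, 0.001]
force: [0.2, -0.5, -0.0]
width: 0.0647
finger_force: 0.0
```

```bash
python3 - <<'E'
from rig import env
from h import *
p,R=now(env)
m=env.camera_model("wrist"); im=env.snapshot("wrist"); cv2.imwrite("pics/w8.png",im[:,:,::-1])
e=Ro.from_euler('z',YAW,degrees=True)
for k,L in(("s",.110),("m",.140),("l",.170)):
    E=np.r_[ROW[k],0]
    xs=np.arange(L-.012,L+.022,.0005); P=E+e.apply(np.c_[xs,0*xs,0*xs+.046])
    uv=proj(m,P,True).astype(np.float32); s=cv2.remap(im,uv[None,:,0],uv[None,:,1],cv2.INTER_LINEAR)[0].astype(int)
    sat=s[:,0]-s[:,2]  # red minus blue: grey ~0, wood large
    i=np.argmax(sat>45); print(k,"far end x",round((xs[i]-L)*1000,1),"mm past home;",sat[::4].tolist(),uv[0].round())
    # stop outer edge at z .032 
im2=im[90:270,130:380]; cv2.imwrite("pics/w8c.png",cv2.resize(im2,None,fx=3.1,fy=3.1,interpolation=cv2.INTER_CUBIC)[:,:,::-1])
E
```

```text
t 31.55 p [0.4522 0.1831 0.2388] F [ 0.2 -0.5 -0. ] w 0.0647 ff 0.0
s far end x -12.0 mm past home; [0, -2, -2, -1, 0, -1, -1, -1, -2, -2, -2, -1, -3, -1, -2, -1, -2] [322. 260.]
m far end x 18.0 mm past home; [-2, -3, -2, -2, -2, -1, -2, -3, -2, -2, -2, -2, -2, -2, 10, 57, 86] [195. 277.]
l far end x 0.0 mm past home; [-5, -5, -5, -5, -5, 0, 52, 135, 148, 138, 109, 85, 85, 87, 88, 87, 86] [258. 295.]
```

View pics/w8c.png

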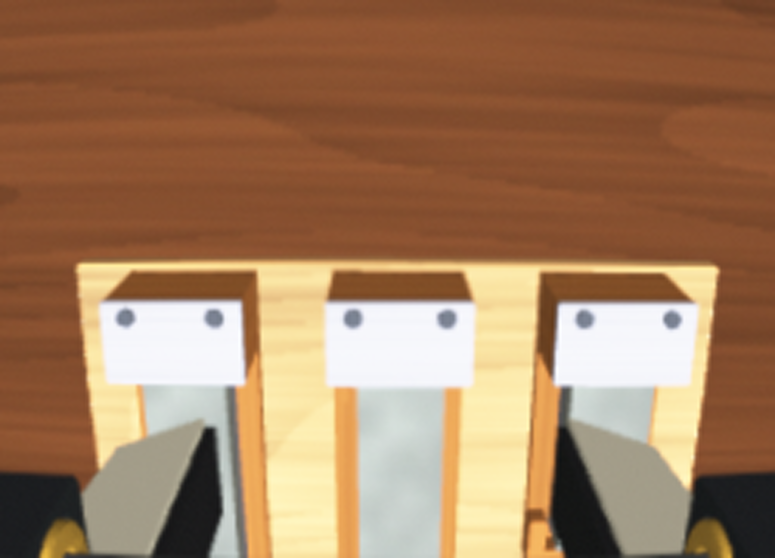

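The fingers hide the far ends here, so I'll move forward over them and measure numerically.

Emit:
move_arm(
  rows=[
    [[-0.015,0,-0.005],[0,0,0],0.09],
    [[-0.03,0,-0.01],[0,0,0],0.09],
    [[-0.035,0,-0.01],[0,0,0],0.09],
    [[-0.035,0,-0.01],[0,0,0],0.09],
    [[-0.035,0,0],[0,0,0],0.09],
    [[-0.025,0,0],[0,0,0],0.09],
    [[-0.01,0,0],[0,0,0],0.09],
    [[0,0,0],[0,0,0],0.09],
    [[0,0,0],[0,0,0],0.09],
    [[0,0,0],[0,0,0],0.09],
  ],
)

```text
time_s: 32.6
tcp_pos: [0.6362, 0.1874, 0.2742]
tool_rot: [0.035, -3.14, 0.001]
force: [0.6, -0.3, -0.3]
width: 0.09
finger_force: 0.0
```

```bash
python3 - <<'E'
from rig import env
from h import *
p,R=now(env)
m=env.camera_model("wrist"); im=env.snapshot("wrist"); cv2.imwrite("pics/w9.png",im[:,:,::-1])
e=Ro.from_euler('z',YAW,degrees=True)
for k,L in(("s",.110),("m",.140),("l",.170)):
    E=np.r_[ROW[k],0]
    for z,a,b in((.046,-.012,.012),(.032,.002,.022)):
        xs=np.arange(L+a,L+b,.001); P=E+e.apply(np.c_[xs,0*xs,0*xs+z])
        uv=proj(m,P,True).astype(np.float32); s=cv2.remap(im,uv[None,:,0],uv[None,:,1],cv2.INTER_LINEAR)[0].astype(int)
        sat=s[:,0]-s[:,2]
        print(k,z,[f"{round((x-L)*1000)}:{a}" for x,a in zip(xs,sat)],uv[0].round())
# top faces flat? bridge far edge
bridges(im,m,True,(130,20,400,200))
E
```

```text
t 32.6 p [0.6362 0.1874 0.2742] F [ 0.6 -0.3 -0.3] w 0.09 ff 0.0
s 0.046 ['-12:-4', '-11:-4', '-10:-5', '-9:-5', '-8:-5', '-7:-4', '-6:-4', '-5:-3', '-4:-4', '-3:-3', '-2:6', '-1:28', '0:79', '1:120', '2:143', '3:146', '4:131', '5:120', '6:122', '7:146', '8:147', '9:149', '10:149', '11:149'] [326. 123.]
s 0.032 ['2:103', '3:133', '4:145', '5:142', '6:129', '7:125', '8:132', '9:148', '10:149', '11:149', '12:149', '13:149', '14:149', '15:149', '16:146', '17:136', '18:120', '19:103', '20:100', '21:100', '22:100'] [323. 132.]
m 0.046 ['-12:-4', '-11:-5', '-10:-4', '-9:-4', '-8:-4', '-7:-5', '-6:-6', '-5:-6', '-4:-6', '-3:-6', '-2:-1', '-1:28', '0:67', '1:113', '2:117', '3:109', '4:105', '5:131', '6:143', '7:149', '8:149', '9:149', '10:149', '11:149', '12:150'] [190. 144.]
m 0.032 ['2:43', '3:87', '4:118', '5:119', '6:105', '7:110', '8:134', '9:144', '10:148', '11:149', '12:150', '13:149', '14:149', '15:149', '16:146', '17:137', '18:120', '19:106', '20:99', '21:99'] [193. 153.]
l 0.046 ['-12:-5', '-11:-5', '-10:-4', '-9:-4', '-8:-6', '-7:-5', '-6:-4', '-5:-5', '-4:-5', '-3:-3', '-2:5', '-1:23', '0:53', '1:78', '2:94', '3:99', '4:125', '5:140', '6:148', '7:149', '8:149', '9:149', '10:148', '11:147', '12:142'] [258. 166.]
l 0.032 ['2:10', '3:32', '4:61', '5:84', '6:94', '7:104', '8:129', '9:141', '10:148', '11:149', '12:149', '13:149', '14:148', '15:147', '16:143', '17:133', '18:116', '19:104', '20:96', '21:95'] [258. 174.]
c [490.3 277.8] rect 490.6 278.5 34.6 57.3 1.1 far x [-2.30000e-02  5.07508e+02] y edges [np.float64(305.9), np.float64(249.9)]
c [493.6  99.4] rect 493.9 98.5 35.2 57.0 1.2 far x [-2.00000e-03  5.11024e+02] y edges [np.float64(127.0), np.float64(71.4)]
c [491.8 188.4] rect 492.1 188.3 34.9 56.4 0.5 far x [-2.0000e-03  5.0918e+02] y edges [np.float64(215.6), np.float64(161.2)]
```

All three far ends lie within about 0.5 mm of home, with 8 mm gaps at the stops. Handing in.

```bash
python3 -c "
from rig import env
print(env.finish_job())"
```

```text
the job is handed in; nothing more can be done
None
```

All three stones are in their own rows, right way up, flat and flush against the end walls under the bridges, and the job was handed in at about 33 s.

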